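# Load two ball bearings into a sprung magazine and cover it

### The job

Load the blue-based sprung bearing magazine: thread each of the two loose ball bearings onto its centre shaft and press it down against the spring until both latch bolts snap out over it and it stays down on its own. With both bearings latched, lower the green dust cover over shaft and locating pin until it lies flush on the uprights, and let go. Leave the two gears and the chuck key where they lie.

Things in the scene. Friction and masses are not known exactly. Their poses are not given: they have to be found in the camera images.
- magazine: sprung magazine, fixed. Origin: underside of its blue base (156 x 76 x 10), on the shaft's axis; z up, x along the base. Two aluminium uprights, 36 wide (y), at x = -50..-26 and +26..+50; the cover sits on their tops, z = 80. Between them the two y sides are open (52 clear along x): fingers closing along y can carry a bearing all the way down. Latch bolts reach in from the uprights
- shaft_tip (a point): top of the magazine's steel centre shaft, on its axis, 96.5 above the bench. Diameter 14 up to z = 90, then a cone to diameter 7
- pin_tip (a point): top of the steel locating pin (diameter 6, tapered over its last 3) on the magazine's +x upright only, at x = +38, y = 0; 92 above the bench, so 12 above the upright. A red dot beside it, towards -y
- follower (a joint): brass follower plate (38 across) round the shaft on a coil spring. 0 = up at its stop, top face at z = 61.5, 0.5 under the bolts; grows in m as pressed down, to 0.029 at its lower stop. 3.5 N at 0, 0.35 N more per mm. About 0.0115 with one bearing latched, 0.0235 with two
- latch_a (a joint): latch bolt of the -x upright, in m; 0 = out, grows as it is pushed back, to 0.007; sprung with 2.1 N and 0.3 N per mm. Flat underside at z = 62 over the bench, bevelled above, up to z = 71; the nose, 16.5 from the shaft's axis, overlaps a bearing's rim by 3.5. A bearing put on the shaft first rests on the two bevels, lower face at about z = 69
- latch_b (a joint): the same bolt of the +x upright. Pressed on, a bearing drives both bolts back; once its top face is under z = 62 they snap out over it. Go 1.5 to 3 deeper, then let go. The second bearing goes on top of the first the same way, to the same depth, and pushes it down ahead. Pressing takes up to about 15 N; the second can go down to a top face at z = 57
- bearing_a: one of two identical, interchangeable loose ball bearings lying flat on the bench: steel rings with a black seal between, outer diameter 40, bore 17, 12 thick, 65 g, same on both faces. Origin: centre of its lower face; z is its axis (yaw means nothing)
- bearing_b: one of two identical, interchangeable loose ball bearings lying flat on the bench: steel rings with a black seal between, outer diameter 40, bore 17, 12 thick, 65 g, same on both faces. Origin: centre of its lower face; z is its axis (yaw means nothing)
- bearing_a_center (a point): middle of bearing_a, 6 above its lower face
- bearing_b_center (a point): middle of bearing_b, 6 above its lower face
- cover: green dust cover, 160 g, right way up on the bench: an upside-down channel 104 along x, 52 wide (y), 25 high; top plate 5 thick, 3 thick skirts hang 20 down on both y sides. Origin: centre of its underside (skirt edges), z up. Grip it across the 52, mid-length. Seated, its axes lie along the magazine's, its origin 60 above the magazine's; the skirts clear the uprights by 5
- cover_shaft_hole (a point): centre of the cover's shaft hole (diameter 17), on the plate's upper face, 25 above the cover's origin, mid-length
- cover_pin_hole (a point): centre of the cover's pin hole (diameter 9), on the plate's upper face, at x = +38, y = 0 of the cover; a red dot beside it, towards -y
- gear_crown: bystander: grey crown gear, 52 across, 16 high, lying flat; origin at the centre of its underside
- gear_pinion: bystander: grey pinion gear, 38 across, 18 high, lying flat; origin at the centre of its underside
- key_chuck: bystander: steel chuck key with a cross bar, 75 x 82, 17 high; origin at the centre of its underside
Mind the look-alikes: they are no part of the job. Leave any brown look-alike of the bearing_a alone.

How it is judged:
By the outcome, as a careful person would: the job done as asked, in the order asked, and still so for the second after the job is handed in, with the robot touching nothing.
It also fails if it takes over 67 s, if anything falls off the work surface, if the arm or the gripper's body presses on something with over 40 N, if the wrist force passes 120 N, or if a joint passes its speed limit or range.

### The arm

A 6-joint arm with a two-finger parallel gripper is mounted at the origin on a cart in front of the work surface, level with it; the furniture and walls round the work are solid. World frame = base frame: x ahead of the robot, y to its left, z up, the work surface at z = 0. Lengths are in m, angles in rad, forces in N, time in s.
With the tool pointing down it reaches from about 0.35 to 0.85 m from the base axis. Payload 8.1 kg.
Tool frame: the origin (TCP) lies on the mounting face of the last link; the fingertips stand 186 mm ahead of it and the grasp point (between the pads) lies 167 mm ahead of it (robot.finger_overhang is the distance from the TCP to the fingertips, in m); z points along the fingers, y is the line along which they close (so a half turn about z gives the same grasp; the last joint's range is limited). The gripper opens to 93 mm and grips with 3 to 60 N. Pads are 15 mm wide; open, the fingers measure 128 mm over their backs; the gripper's body (75 mm by 188 mm) begins 65 mm behind the grasp point.
Start: joints at [-1.222, 0.13, 1.488, -0, 1.523, -0.085], TCP at [0.252, -0.544, 0.405] pointing down, gripper open.
Joint ranges: [-2.96, 2.96], [-0.89, 2.26], [0.02, 2.5], [-1.34, 4.48], [0, 2.73], [-2.66, 2.66]. Speed limits (rad/s): [2.39, 2.39, 2.79, 3.14, 3.14, 3.14].

### API

Orientations are given as a rotation vector (axis times angle).
In Python, from plant import readout, read_camera, get_calibration, job, robot gives the robot as it stands.
- The arm moves only by the shell command python3 -m handwheel 'ROWS' [FORCE]. ROWS is JSON, a list of rows, each a list of 5 numbers: the shift along the world's x, y, z in cm, then the turn about the world's z in rad, then the closure, from 0 (fully open) to 1 (shut). In form: [[tx, ty, tz, spin, gripper], ...]. A call has 1 to 10 rows; each row shifts and turns the commanded pose from where the row before left it; what a row does not reach is not made up. A row lasts 1/8 s, in which the tool goes at most 62.5 mm and 10.7 degrees, less where a joint would pass 70% of its speed; a pose out of reach is approached as far as the arm can. A call is refused whole if a number of a shift passes 6.25 or a number of a turn 0.188, either way. A call with a gripper value outside its range is refused whole. The fingers move at their own pace and stop on an object; FORCE is the grip in N (left out, the last holds). Time passes only in rows, so rows that do not move let the fingers close. It gives the time, the measured TCP pose, the force, the opening and the grip force at its end, in the units of the state.
- readout.read_state(): the state, without advancing time (a new reading comes with each control period).
- read_camera(name): name is "scene" or "top" or "wrist"; returns the picture (400x640x3 uint8, red, green, blue); there is no depth.
- get_calibration(name): a dict with "fovy" (degrees; the focal length in pixels is half the picture's height over the tangent of half this angle, whatever the lens; pixels are square), "cx", "cy" (the principal point, pixels), "pose" (4x4, takes a point from camera to world coordinates). Camera axes: x right, y down, z forward; pixel columns grow to the right and rows downward; lengths in m; the calibration is good to about 2 mm. A picture is of the moment at which its call begins: read the wrist's pose just before it. get_calibration takes no time and is no camera call; for the wrist camera it gives the pose at the moment of the call.
- job.close_job(): hands the job in; it is judged then, once.
The state is a dict: "t": time; "q": joint angles; "dq": joint speeds; "joint_torque": joint torques, N m; "tool_pos": TCP position; "orientation": TCP orientation; "force": force on the tool from outside, world axes, zero at the start; "wrist_torque": the same for the moment, N m; "opening": finger opening in m; "gripper_force": force on a finger pad.
Only numpy, scipy, OpenCV 4.12 (cv2) and the standard library are available. Lean on these libraries where they do the work, as an engineer would, in place of code of your own. Each camera call takes 0.05 s, during which the arm holds its last target. There are 200 camera calls.

## Working session

There is one attempt and no reset: what is moved stays moved. The work goes in short steps, Python scripts to look and compute and a shell command to move; the robot and the scene stay as the last step left them, time stands still between calls to the robot, and variables do not carry over. Pictures are saved under pics/ and viewed, at most 10 in all, crops included, and the job is handed in when it is done.

```bash
ls; mkdir -p pics; python3 - <<'E'
from plant import readout, read_camera, get_calibration
import cv2,numpy as np
for n in ["scene","top"]:
    c=get_calibration(n); print(n,c["fovy"],c["cx"],c["cy"],np.round(c["pose"],3).tolist())
    cv2.imwrite(f"pics/{n}0.png",read_camera(n)[:,:,::-1])
print(readout.read_state())
E
```

```text
pics
scene 47.18126118817746 319.4096040546377 195.01490840978911 [[0.652, -0.335, 0.68, -0.278], [-0.759, -0.284, 0.586, -0.41], [-0.003, -0.898, -0.44, 0.571], [0.0, 0.0, 0.0, 1.0]]
top 51.93393795743506 317.6448188254094 198.24495627021534 [[0.004, -0.989, 0.149, 0.333], [-1.0, -0.004, -0.004, 0.192], [0.005, -0.149, -0.989, 0.927], [0.0, 0.0, 0.0, 1.0]]
{'t': 0.1, 'q': array([-1.22238459e+00,  1.31054512e-01,  1.48913316e+00, -3.69021931e-06,
        1.52301574e+00, -8.54053827e-02]), 'dq': array([ 3.06075303e-04, -2.06563589e-03, -1.51966719e-03, -5.67847339e-04,
       -9.36057311e-05,  1.24028166e-03]), 'joint_torque': array([ 1.32814694e-03, -5.61340714e+01, -4.93095267e+01,  7.71130621e-02,
        2.90873641e-02, -1.40573125e-04]), 'tool_pos': array([ 0.25215015, -0.5442231 ,  0.40383114]), 'orientation': array([-3.06641802e+00, -6.75764071e-01,  3.37336999e-04]), 'force': array([-0.09042306,  0.06000759, -0.20682144]), 'wrist_torque': array([ 0.03487854, -0.00409074, -0.01174718]), 'gripper_force': 0.0, 'opening': 0.09268010836989747}
```

View pics/scene0.png

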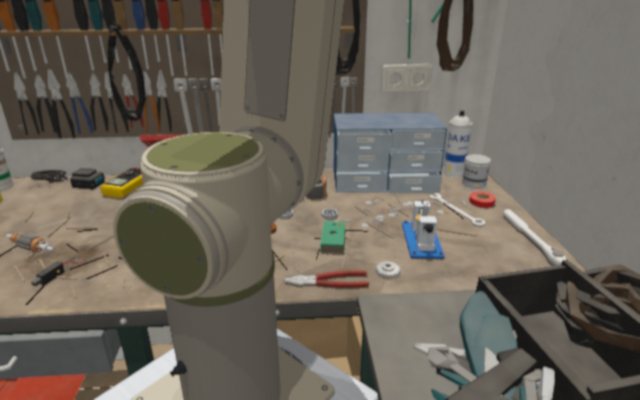

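View pics/top0.png

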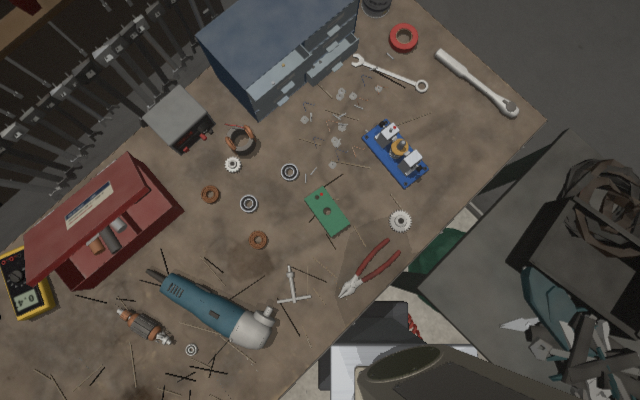

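The top view shows candidate bearings at (289,172) and (248,204), which are steel with a black seal. There are brown look-alikes at (210,194) and (258,239), and a small ring at (191,350). The magazine is at (397,153) and the cover at (327,211). I'll enlarge this area to confirm.

```bash
cat > h.py <<'E'
import numpy as np,cv2
from plant import readout, read_camera, get_calibration
def K(c): 
    f=200/np.tan(np.radians(c["fovy"]/2)); return f
def p2w(c,u,v,z):
    f=K(c); d=np.array([(u-c["cx"])/f,(v-c["cy"])/f,1.]); P=np.array(c["pose"]); d=P[:3,:3]@d; o=P[:3,3]
    return o+d*(z-o[2])/d[2]
def w2p(c,p):
    P=np.array(c["pose"]); q=P[:3,:3].T@(np.array(p)-P[:3,3]); return K(c)*q[:2]/q[2]+[c["cx"],c["cy"]]
E
python3 - <<'E'
from h import *
im=cv2.imread("pics/top0.png")
cv2.imwrite("pics/crop1.png",cv2.resize(im[110:260,190:440],None,fx=3.2,fy=3.2,interpolation=cv2.INTER_CUBIC))
c=get_calibration("top")
for n,u,v,z in [("b1",289,172,.012),("b2",248.5,204,.012),("mag",403,146,.0965),("cover",327,211,.025)]: print(n,p2w(c,u,v,z))
w=get_calibration("wrist"); print(w["fovy"],w["cx"],w["cy"],np.round(w["pose"],3))
E
```

```text
b1 [0.53067513 0.25375567 0.012     ]
b2 [0.45684489 0.34370412 0.012     ]
mag [0.56893539 0.01096371 0.0965    ]
cover [0.44019496 0.16765541 0.025     ]
66.2504863056375 324.362746901817 199.16326769810252 [[ 0.421 -0.88  -0.219  0.312]
 [-0.907 -0.409 -0.1   -0.517]
 [-0.002  0.24  -0.971  0.384]
 [ 0.     0.     0.     1.   ]]
```

View pics/crop1.png

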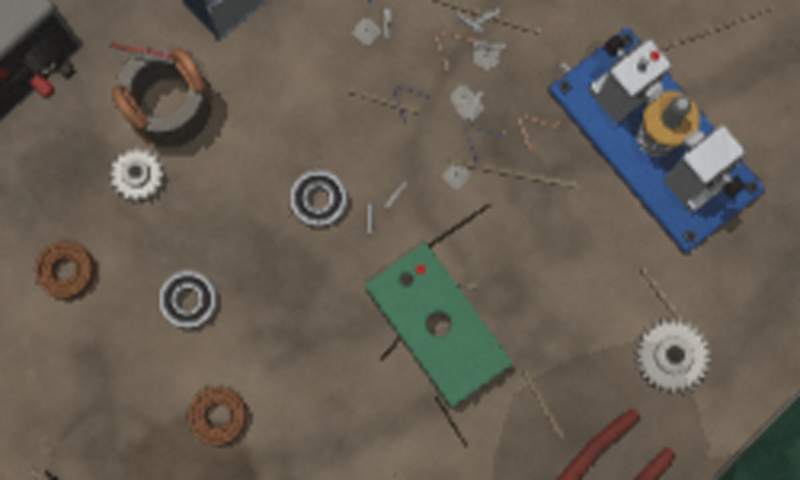

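The crop confirms it. The steel rings with a black seal, at crop (318,199) and (188,299), are the two bearings. The brown ones at (65,270) and (218,415) are decoys and stay put. The shaft tip is at about (682,105), and the pin with its red dot at (641,65) on the upper-left upright. The cover's shaft hole is at (438,323) and its pin hole at (406,279). Next I'll move over the area with the wrist camera.

```bash
python3 -m handwheel '[[2.2,6.2,0,0.026,0],[2.2,6.2,0,0.026,0],[2.2,6.2,0,0.026,0],[2.2,6.2,0,0.026,0],[2.2,6.2,0,0.026,0],[2.2,6.2,0,0.026,0],[2.2,6.2,0,0.026,0],[2.2,6.2,0,0.026,0],[2.2,6.2,0,0.026,0],[2.2,6.2,0,0.026,0]]'
python3 -m handwheel '[[0,4,0,0,0],[0,4,0,0,0],[0,0,0,0,0]]'
python3 - <<'E'
from h import *
import pickle
c=get_calibration("wrist"); im=read_camera("wrist")[:,:,::-1]; cv2.imwrite("pics/w1.png",im)
pickle.dump(c,open("w1.pkl","wb"))
t=get_calibration("top")
for n,u,v,z in [("b1",289,172,.012),("b2",248.5,204,.012),("shaft",403.1,142.8,.0965),("pin",390.3,130.3,.092),("cov",326.9,210.9,.025),("covpin",316.9,197.2,.025)]:
    p=p2w(t,u,v,z); print(n,p.round(4),w2p(c,p).round(1))
E
```

```text
t: 1.35
tool_pos: [0.4613, 0.0467, 0.4046]
orientation: [2.954, 1.069, 0.0]
force: [0.9, -0.4, 0.1]
opening: 0.0932
gripper_force: 0.0
t: 1.72
tool_pos: [0.4608, 0.1268, 0.4042]
orientation: [-2.952, -1.073, 0.001]
force: [-0.5, 0.1, -0.1]
opening: 0.0932
gripper_force: 0.0
b1 [0.5307 0.2538 0.012 ] [277.3  59.2]
b2 [0.4568 0.3437 0.012 ] [173.6  58. ]
shaft [0.5758 0.0106 0.0965] [495.  179.6]
pin [0.6043 0.0359 0.092 ] [496.6 138.6]
cov [0.4404 0.1679 0.025 ] [286.1 170.8]
covpin [0.471  0.1901 0.025 ] [287.4 138.3]
```

View pics/w1.png

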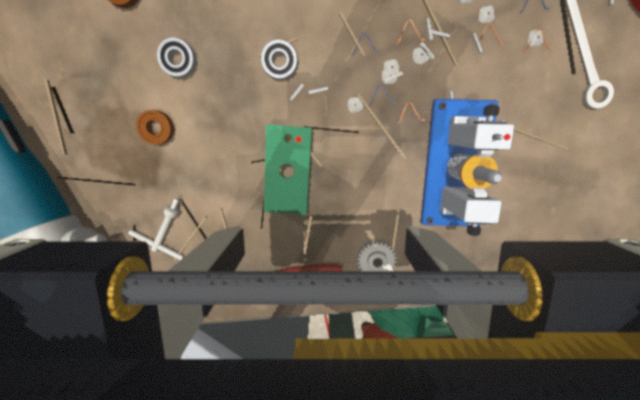

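The wrist view shows bearings at (279,59) and (176,57), with a brown ring at (155,127) to leave alone. The cover has its shaft hole at (288,171) and pin hole at (287,138). The magazine's shaft tip is at (494,178) and its pin at about (500,137). These agree with the top camera to within about 3 mm. I'll hover lower over the first bearing.

```bash
cat >> h.py <<'E'
def bearing(im,c,guess,r=40):
    "im BGR; centre of the grey (unsaturated) disc's dark seal ring, top face z=.012"
    u,v=np.round(w2p(c,guess)).astype(int); x0,y0=max(u-r,0),max(v-r,0); p=im[y0:v+r,x0:u+r]
    s=cv2.cvtColor(p,cv2.COLOR_BGR2HSV)
    m=((s[...,2]<75)).astype(np.uint8)
    n,l,st,ce=cv2.connectedComponentsWithStats(m)
    out=[]
    for i in range(1,n):
        if st[i,4]>60: 
            e=cv2.minEnclosingCircle(np.argwhere(l==i)[:,::-1].astype(np.float32))
            out.append((st[i,4],(ce[i]+[x0,y0]).round(1).tolist(),(np.array(e[0])+[x0,y0]).round(1).tolist(),round(e[1],1),p2w(c,*(np.array(ce[i])+[x0,y0]),.012).round(4).tolist()))
    return out
E
python3 -m handwheel '[[2.3,4.2,-4,0,0],[2.3,4.2,-4,0,0],[2.3,4.2,-4,0,0],[0,0,0,0,0]]'
python3 - <<'E'
from h import *
import pickle
c0=pickle.load(open("w1.pkl","rb"))
for n,u,v,z in [("b1",279.5,59.5,.012),("b2",176,57,.012),("c1",431,98,.01),("c2",498,99,.01),("c3",493,226,.01),("c4",424,224,.01),("shaft",494,178,.0965),("cov",288,171,.025),("covpin",287,138,.025)]: print(n,p2w(c0,u,v,z).round(4))
c=get_calibration("wrist"); im=np.ascontiguousarray(read_camera("wrist")[:,:,::-1]); cv2.imwrite("pics/w2.png",im)
pickle.dump(c,open("w2.pkl","wb"))
s=readout.read_state(); print(s["tool_pos"],s["orientation"],c["pose"][:3,0])
print(bearing(im,c,p2w(c0,279.5,59.5,.012),60))
E
```

```text
t: 2.28
tool_pos: [0.5292, 0.2506, 0.2774]
orientation: [2.954, 1.07, -0.019]
force: [-0.2, -0.4, 0.1]
opening: 0.0928
gripper_force: 0.0
b1 [0.532  0.2517 0.012 ]
b2 [0.4594 0.3422 0.012 ]
c1 [0.6127 0.0917 0.01  ]
c2 [0.662  0.0313 0.01  ]
c3 [ 0.5524 -0.08    0.01  ]
c4 [ 0.4973 -0.0103  0.01  ]
shaft [0.5763 0.0124 0.0965]
cov [0.4417 0.166  0.025 ]
covpin [0.471  0.1906 0.025 ]
[0.52973987 0.24980493 0.28096153] [ 2.95371677  1.06849814 -0.01119731] [ 0.64079326 -0.76770272 -0.00406563]
[(np.int32(380), [323.7, 196.6], [324.1, 196.5], 18.7, [0.5319, 0.2537, 0.012]), (np.int32(1477), [293.4, 238.3], [300.9, 236.3], 37.2, [0.4871, 0.25, 0.012]), (np.int32(61), [356.3, 238.3], [356.1, 240.3], 6.9, [0.5216, 0.2088, 0.012])]
```

View pics/w2.png

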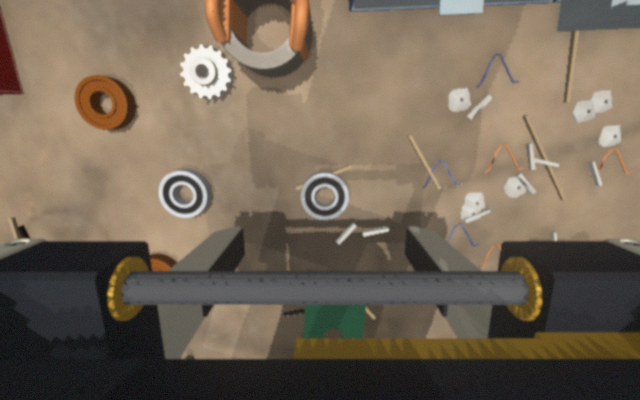

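The first bearing is at (324,196) in the picture, which puts it at (0.532, 0.2535) and matches the earlier estimates to 2 mm. I'll descend to it.

```bash
python3 -m handwheel '[[0.2,0.4,-4,0,0],[0,0,-4,0,0],[0,0,0,0,0],[0,0,0,0,0]]'
python3 - <<'E'
from h import *
c=get_calibration("wrist"); im=np.ascontiguousarray(read_camera("wrist")[:,:,::-1]); cv2.imwrite("pics/w3.png",im)
s=readout.read_state(); print(s["tool_pos"],s["orientation"])
print(w2p(c,[.532,.2535,.012]))
for b in bearing(im,c,[.532,.2535,.012],60): print(b)
E
```

```text
t: 2.82
tool_pos: [0.5334, 0.2539, 0.2078]
orientation: [2.955, 1.066, 0.006]
force: [0.2, -0.2, 1.2]
opening: 0.0931
gripper_force: 0.0
[0.53364596 0.25427217 0.20825653] [2.95487593 1.06669821 0.0076445 ]
[321.40324911 237.495751  ]
(np.int32(973), [321.6, 238.4], [321.6, 236.5], 26.7, [0.5317, 0.253, 0.012])
(np.int32(1477), [304.7, 264.5], [320.5, 249.0], 64.5, [0.5116, 0.2501, 0.012])
```

```bash
python3 -m handwheel '[[-0.2,-0.1,-1,0,0],[0,0,-1,0,0],[0,0,0,0,0.3],[0,0,0,0,0.7],[0,0,0,0,1],[0,0,0,0,1],[0,0,0,0,1],[0,0,0,0,1]]' 40
```

```text
t: 3.88
tool_pos: [0.5311, 0.2544, 0.1864]
orientation: [-2.954, -1.068, -0.005]
force: [-1.1, 2.6, 11.5]
opening: 0.0386
gripper_force: 41.4
```

```bash
python3 -m handwheel '[[0,0,3,0,1],[0,0,5,0,1],[-0.4,-5,5,0,1],[-0.4,-5,0,0,1],[-0.4,-5,0,0,1],[-0.4,-5,0,0,1],[-0.4,-5,0,0,1],[-0.4,-4.5,0,0,1],[0,0,0,0,1],[0,0,0,0,1]]'
python3 - <<'E'
from h import *
import pickle
s=readout.read_state(); print(s["tool_pos"],s["orientation"],s["opening"],s["gripper_force"])
c=get_calibration("wrist"); im=np.ascontiguousarray(read_camera("wrist")[:,:,::-1]); cv2.imwrite("pics/w4.png",im)
pickle.dump(c,open("w4.pkl","wb"))
x,y=np.round(w2p(c,[.5763,.0124,.08])).astype(int); print(x,y,w2p(c,s["tool_pos"]-[0,0,.18]))
x0,y0=max(x-130,0),max(y-110,0); p=im[y0:y0+300,x0:x0+260]; print(x0,y0,p.shape)
cv2.imwrite("pics/w4c.png",cv2.resize(p,None,fx=2,fy=2,interpolation=cv2.INTER_CUBIC))
E
```

```text
t: 5.12
tool_pos: [0.5066, -0.0352, 0.3084]
orientation: [-2.954, -1.067, 0.001]
force: [0.5, -0.4, -0.9]
opening: 0.0387
gripper_force: 40.0
[ 0.50659728 -0.03523457  0.30840471] [-2.95405673e+00 -1.06692656e+00  6.16940959e-04] 0.038710247604961154 39.99981375876814
336 94 [322.91394744 244.33992096]
206 0 (300, 260, 3)
```

View pics/w4c.png

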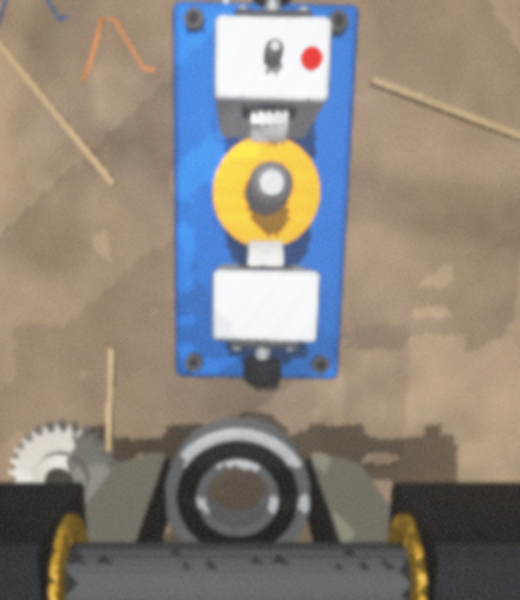

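The crop shows the magazine clearly: shaft tip at full-picture (341.5,92), pin tip at (343.7,23), and the uprights' white tops. The held bearing is level, with its centre near (325,245). I'll fit the magazine pose and the bearing's offset.

```bash
cat > fit.py <<'E'
from h import *
import pickle
from scipy.optimize import least_squares
c=pickle.load(open("w4.pkl","rb"))
L=[((271,184),(0,0,.0965)),((276,46),(.038,0,.092)),
((218,17),(.050,.018,.08)),((331,14),(.050,-.018,.08)),((329,101),(.026,-.018,.08)),((217,98),(.026,.018,.08)),
((217,270),(-.026,.018,.08)),((318,268),(-.026,-.018,.08)),((317,341),(-.050,-.018,.08)),((215,340),(-.050,.018,.08)),
((174,4),(.078,.038,.01)),((357,8),(.078,-.038,.01)),((340,378),(-.078,-.038,.01)),((176,376),(-.078,.038,.01))]
uv=np.array([a for a,_ in L])/2+[206,0]; X=np.array([b for _,b in L])
def res(p):
    R=np.array([[np.cos(p[2]),-np.sin(p[2])],[np.sin(p[2]),np.cos(p[2])]])
    return np.concatenate([w2p(c,np.r_[p[:2]+R@x[:2],x[2]])-u for x,u in zip(X,uv)])
r=least_squares(res,[.576,.012,.7],x_scale=[.01,.01,.1],loss="soft_l1"); print(r.x,res(r.x).reshape(-1,2).round(1).tolist())
pose=np.array(c["pose"]); print("toolyaw",np.arctan2(pose[1,0],pose[0,0])+np.pi/2)
print("shaft only",p2w(c,*uv[0],.0965))
print("bearing",p2w(c,325,245,.3084-.1745))
E
python3 fit.py
```

```text
[0.57843996 0.00960457 0.68184916] [[0.9, -0.6], [-0.3, -0.2], [-1.6, -1.8], [1.2, 0.5], [0.3, 0.0], [-1.3, 0.8], [-1.5, -0.2], [2.0, 1.4], [0.9, 0.7], [-0.7, 0.6], [-1.2, -2.6], [1.6, -3.3], [-0.1, 0.9], [0.0, 0.9]]
toolyaw 0.693960863819417
shaft only [0.57784048 0.00980295 0.0965    ]
bearing [ 0.5087787  -0.03492512  0.1339    ]
```

```bash
python3 -m handwheel '[[3.5,2.3,0,-0.012,1],[3.4,2.2,0,0,1],[0,0,0,0,1],[0,0,-1,0,1],[0,0,-1,0,1],[0,0,-1,0,1],[0,0,0,0,1]]' 55
python3 -m handwheel '[[0,0,-0.8,0,1],[0,0,-0.8,0,1],[0,0,0,0,1]]'
```

```text
t: 6.05
tool_pos: [0.5756, 0.0094, 0.2782]
orientation: [-2.961, -1.049, -0.001]
force: [3.5, 2.8, -1.2]
opening: 0.0385
gripper_force: 55.0
t: 6.42
tool_pos: [0.5763, 0.0098, 0.2627]
orientation: [-2.961, -1.05, -0.005]
force: [7.7, 4.1, -3.6]
opening: 0.0384
gripper_force: 55.0
```

```bash
python3 -m handwheel '[[0.12,0.07,0,0,1],[0,0,0,0,1],[0,0,0,0,1]]'
```

```text
t: 6.8
tool_pos: [0.5769, 0.0101, 0.2627]
orientation: [2.961, 1.05, 0.0]
force: [3.9, 1.8, -2.2]
opening: 0.0381
gripper_force: 55.0
```

```bash
python3 -m handwheel '[[0.2,0.13,0,0,1],[0,0,0,0,1],[0,0,0,0,1]]'; python3 -m handwheel '[[0,0,-0.4,0,1],[0,0,-0.4,0,1],[0,0,0,0,1],[0,0,0,0,1]]'
```

```text
t: 7.18
tool_pos: [0.5787, 0.0114, 0.2626]
orientation: [-2.961, -1.05, 0.001]
force: [0.6, 0.4, -0.5]
opening: 0.0385
gripper_force: 55.0
t: 7.68
tool_pos: [0.5787, 0.0114, 0.2546]
orientation: [-2.961, -1.05, 0.001]
force: [-1.4, -1.0, -0.7]
opening: 0.0383
gripper_force: 55.0
```

```bash
python3 -m handwheel '[[0,0,-0.5,0,1],[0,0,-0.5,0,1],[0,0,0,0,1]]'; python3 -m handwheel '[[0,0,-0.5,0,1],[0,0,-0.5,0,1],[0,0,0,0,1],[0,0,0,0,1]]'
```

```text
t: 8.05
tool_pos: [0.5793, 0.0114, 0.2449]
orientation: [2.96, 1.05, 0.002]
force: [2.1, -1.7, 0.6]
opening: 0.0388
gripper_force: 55.1
t: 8.55
tool_pos: [0.5793, 0.0115, 0.2356]
orientation: [2.96, 1.05, 0.002]
force: [-0.1, -0.8, 6.6]
opening: 0.0385
gripper_force: 55.2
```

```bash
python3 -m handwheel '[[0,0,-0.18,0,1],[0,0,0,0,1],[0,0,0,0,1]]'; python3 -m handwheel '[[0,0,0,0,0.6],[0,0,0,0,0.3],[0,0,0,0,0],[0,0,0,0,0],[0,0,0,0,0]]'
```

```text
t: 8.93
tool_pos: [0.5793, 0.0115, 0.234]
orientation: [2.96, 1.05, 0.002]
force: [-0.5, 0.7, 7.4]
opening: 0.0389
gripper_force: 55.2
t: 9.55
tool_pos: [0.5788, 0.0115, 0.2328]
orientation: [-2.961, -1.05, 0.001]
force: [0.2, -0.7, -0.4]
opening: 0.0737
gripper_force: 0.0
```

```bash
python3 -m handwheel '[[0,0,4,0,0],[0,0,4,0,0],[-3.5,-2.3,0,0,0],[-3.5,-2.3,0,0,0],[0,0,0,0,0],[0,0,0,0,0]]'
python3 - <<'E'
from h import *
import pickle
s=readout.read_state(); print(s["tool_pos"],s["orientation"])
c=get_calibration("wrist"); im=np.ascontiguousarray(read_camera("wrist")[:,:,::-1]); cv2.imwrite("pics/w5.png",im)
pickle.dump(c,open("w5.pkl","wb"))
p=im[0:200,230:460]; cv2.imwrite("pics/w5c.png",cv2.resize(p,None,fx=3,fy=3,interpolation=cv2.INTER_CUBIC))
E
```

```text
t: 10.3
tool_pos: [0.5092, -0.0345, 0.3134]
orientation: [2.961, 1.049, 0.002]
force: [0.6, 0.7, 0.3]
opening: 0.0933
gripper_force: 0.0
[ 0.50917414 -0.03452743  0.31338065] [2.96086683e+00 1.04945504e+00 1.56327725e-03]
```

View pics/w5c.png

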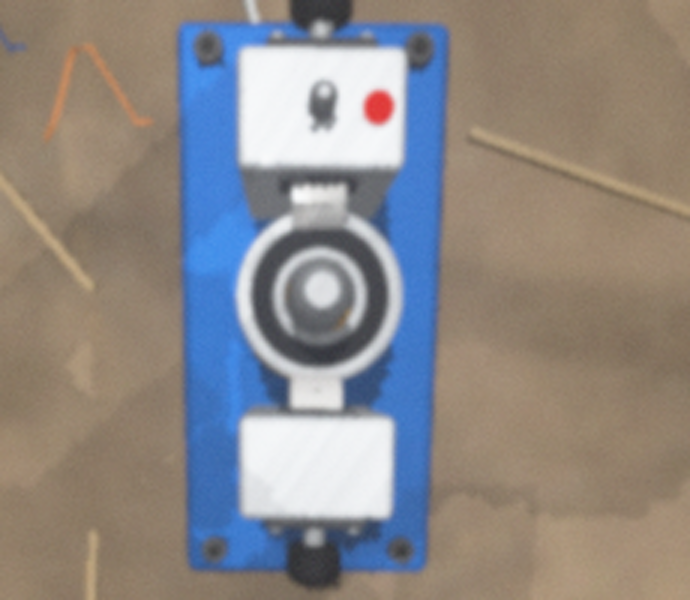

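The first bearing is latched: both bolts show over its rim at crop (319,205) and (317,390), and the shaft is centred in the bore at (321,290). Next is the second bearing.

```bash
sed -e 's/w4.pkl/w5.pkl/' -e 's#/2+\[206,0\]#/3+[230,0]#' -e '/^print("bearing/d' fit.py > fit5.py; python3 - <<'E'
s=open('fit5.py').read()
i=s.index('L=['); j=s.index('uv=')
L='''L=[((321,287),(0,0,.0965)),((323,88),(.038,0,.092)),((240,46),(.050,.018,.08)),((405,48),(.050,-.018,.08)),((404,166),(.026,-.018,.08)),((238,165),(.026,.018,.08)),
((240,418),(-.026,.018,.08)),((393,416),(-.026,-.018,.08)),((392,519),(-.050,-.018,.08)),((240,518),(-.050,.018,.08)),
((181,24),(.078,.038,.01)),((448,25),(.078,-.038,.01)),((427,571),(-.078,-.038,.01)),((190,569),(-.078,.038,.01))]
'''
open('fit5.py','w').write(s[:i]+L+s[j:])
E
python3 fit5.py
python3 -m handwheel '[[-0.5,6,0,0,0],[-0.6,6,0,0,0],[-1,6,0,0,0],[-1,6,0,0,0],[-1,6,0,0,0],[-0.9,5,-1.5,0,0],[0,2.6,-1.5,0,0],[0,0,0,0,0],[0,0,0,0,0]]'
python3 - <<'E'
from h import *
s=readout.read_state(); print(s["tool_pos"],s["orientation"])
c=get_calibration("wrist"); im=np.ascontiguousarray(read_camera("wrist")[:,:,::-1]); cv2.imwrite("pics/w6.png",im)
for b in bearing(im,c,[.4594,.3422,.012],50): print(b)
E
```

```text
[0.57831111 0.01000069 0.67854939] [[0.3, 0.7], [0.2, 0.6], [-1.5, -1.0], [1.2, -1.4], [0.1, 0.9], [-0.5, 1.0], [-0.5, -1.0], [1.1, -0.1], [0.3, 0.3], [-0.2, 0.5], [-2.2, -2.3], [1.0, -2.2], [0.2, 0.7], [-1.1, 1.1]]
toolyaw 0.6820718184660987
shaft only [0.57850858 0.01042511 0.0965    ]
t: 11.48
tool_pos: [0.4591, 0.3416, 0.2831]
orientation: [2.96, 1.051, -0.0]
force: [-0.2, 0.7, 0.7]
opening: 0.0931
gripper_force: 0.0
[0.45913368 0.3415675  0.28310103] [ 2.96014507e+00  1.05116870e+00 -3.40081551e-04]
(np.int32(364), [320.6, 200.9], [320.5, 201.1], 18.0, [0.4592, 0.3444, 0.012])
(np.int32(99), [363.8, 224.6], [361.6, 224.5], 10.7, [0.4663, 0.3022, 0.012])
(np.int32(412), [354.1, 244.1], [351.5, 241.5], 21.5, [0.4473, 0.2971, 0.012])
```

```bash
python3 -m handwheel '[[0,0.3,-4,0,0],[0,0,-4,0,0],[0,0,-1,0,0],[0,0,0,0,0],[0,0,0,0,0]]'; python3 - <<'E'
from h import *
s=readout.read_state(); print(s["tool_pos"],s["orientation"])
c=get_calibration("wrist"); im=np.ascontiguousarray(read_camera("wrist")[:,:,::-1]); cv2.imwrite("pics/w7.png",im)
for b in bearing(im,c,[.4592,.344,.012],60): print(b)
E
```

```text
t: 12.15
tool_pos: [0.46, 0.3448, 0.1953]
orientation: [-2.96, -1.049, -0.005]
force: [0.9, 0.3, 0.2]
opening: 0.0932
gripper_force: 0.0
[0.45997825 0.34479224 0.19529606] [-2.96038174 -1.0494432  -0.00511148]
(np.int32(1831), [329.2, 254.5], [322.5, 266.0], 60.0, [0.457, 0.3374, 0.012])
```

```bash
python3 -m handwheel '[[-0.1,0,-0.8,0,0],[0,0,0,0,0.3],[0,0,0,0,0.7],[0,0,0,0,1],[0,0,0,0,1],[0,0,0,0,1],[0,0,0,0,1]]' 55
python3 -m handwheel '[[0,0,4,0,1],[0,0,5,0,1],[1,-5,3.3,0,1],[1,-6,0,0,1],[1,-6,0,0,1],[0.5,-6,0,0,1],[0.5,-6,0,0,1],[0.5,-6,0,0,1],[0.5,-2.9,0,0,1],[0,0,0,0,1]]'
python3 -m handwheel '[[0,0,0,0,1]]'
python3 - <<'E'
from h import *
import pickle
s=readout.read_state(); print(s["tool_pos"],s["orientation"])
c=get_calibration("wrist"); im=np.ascontiguousarray(read_camera("wrist")[:,:,::-1]); cv2.imwrite("pics/w8.png",im)
pickle.dump(c,open("w8.pkl","wb"))
a=cv2.imread("pics/w4.png")[205:285,265:385]; b=im[205:285,265:385]
cv2.imwrite("pics/w8c.png",cv2.resize(np.hstack([a,b]),None,fx=3.2,fy=3.2,interpolation=cv2.INTER_CUBIC))
E
```

```text
t: 13.08
tool_pos: [0.4585, 0.3451, 0.1864]
orientation: [-2.96, -1.05, -0.004]
force: [-0.1, 0.2, 5.9]
opening: 0.0389
gripper_force: 56.0
t: 14.32
tool_pos: [0.5079, -0.0364, 0.308]
orientation: [2.962, 1.045, 0.0]
force: [0.3, 0.2, -0.5]
opening: 0.0385
gripper_force: 55.0
t: 14.45
tool_pos: [0.5077, -0.034, 0.3079]
orientation: [-2.96, -1.05, 0.0]
force: [-0.1, -0.1, 0.3]
opening: 0.0385
gripper_force: 55.0
[ 0.50773856 -0.03403305  0.30785985] [-2.96037868e+00 -1.04991751e+00  2.36700302e-04]
```

View pics/w8c.png

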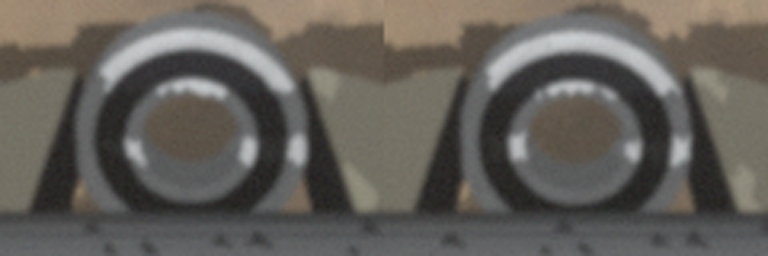

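The second bearing (right half) sits in the grip just as the first did (left half), with bore centres at (190,130) and (575,130). The same tool position over the shaft applies, TCP (0.5789, 0.0113).

```bash
python3 -m handwheel '[[3.6,2.3,0,0,1],[3.5,2.2,0,0,1],[0,0,0,0,1],[0,0,-1,0,1],[0,0,-1,0,1],[0,0,-0.8,0,1],[0,0,-0.8,0,1],[0,0,0,0,1],[0,0,0,0,1]]'; python3 -m handwheel '[[0,0,-0.8,0,1],[0,0,0,0,1],[0,0,0,0,1]]'
```

```text
t: 15.62
tool_pos: [0.579, 0.0103, 0.2723]
orientation: [2.961, 1.05, 0.0]
force: [0.3, -0.9, 0.7]
opening: 0.0385
gripper_force: 55.0
t: 16.0
tool_pos: [0.5789, 0.0104, 0.264]
orientation: [2.961, 1.05, -0.0]
force: [0.4, 0.3, -0.5]
opening: 0.0386
gripper_force: 55.0
```

```bash
python3 -m handwheel '[[0,0.08,-0.5,0,1],[0,0,-0.5,0,1],[0,0,-0.5,0,1],[0,0,-0.5,0,1],[0,0,0,0,1]]'; python3 -m handwheel '[[0,0,-0.5,0,1],[0,0,-0.5,0,1],[0,0,0,0,1],[0,0,0,0,1]]'
```

```text
t: 16.62
tool_pos: [0.5796, 0.0112, 0.2448]
orientation: [2.96, 1.05, 0.003]
force: [1.0, 0.3, 4.2]
opening: 0.0385
gripper_force: 55.4
t: 17.12
tool_pos: [0.5796, 0.0113, 0.2355]
orientation: [2.96, 1.05, 0.003]
force: [-1.9, -0.1, 9.8]
opening: 0.0386
gripper_force: 55.5
```

```bash
python3 -m handwheel '[[0,0,-0.3,0,1],[0,0,0,0,1],[0,0,0,0,1]]'; python3 -m handwheel '[[0,0,0,0,0.6],[0,0,0,0,0.3],[0,0,0,0,0],[0,0,0,0,0],[0,0,0,0,0]]';  python3 -m handwheel '[[0,0,4,0,0],[0,0,4,0,0],[-3.5,-2.3,0,0,0],[-3.5,-2.3,0,0,0],[0,0,0,0,0],[0,0,0,0,0]]'
python3 - <<'E'
from h import *
s=readout.read_state(); print(s["tool_pos"],s["orientation"])
im=np.ascontiguousarray(read_camera("wrist")[:,:,::-1]); cv2.imwrite("pics/w9.png",im)
p=im[0:200,230:460]; a=cv2.imread("pics/w5.png")[0:200,230:460]
cv2.imwrite("pics/w9c.png",cv2.resize(np.hstack([a,p])[45:150],None,fx=1.7,fy=1.7,interpolation=cv2.INTER_CUBIC))
E
```

```text
t: 17.5
tool_pos: [0.5796, 0.0112, 0.2326]
orientation: [2.96, 1.05, 0.004]
force: [-1.4, -0.0, 9.9]
opening: 0.0387
gripper_force: 55.5
t: 18.12
tool_pos: [0.5787, 0.0113, 0.2307]
orientation: [-2.961, -1.05, 0.001]
force: [-0.0, -0.2, -0.3]
opening: 0.0738
gripper_force: 0.0
t: 18.88
tool_pos: [0.5092, -0.0347, 0.3114]
orientation: [2.961, 1.049, 0.002]
force: [0.1, 0.0, -0.2]
opening: 0.0931
gripper_force: 0.0
[ 0.50918171 -0.03473701  0.3113671 ] [2.96091508e+00 1.04945366e+00 1.53372724e-03]
```

View pics/w9c.png

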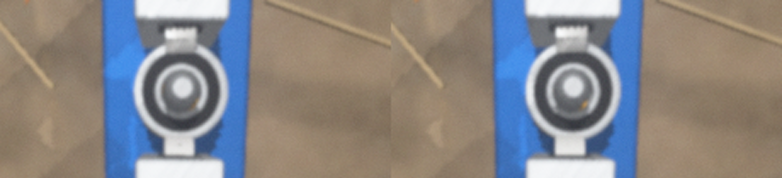

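The latched view (right) looks the same as after the first bearing (left). Both bolts lie over the rim at crop (573,38) and (570,145), and the fingers are empty. Next I'll move over the cover.

```bash
python3 -m handwheel '[[-1.7,5,0,0,0],[-1.7,5,0,0,0],[-1.7,5,-1,0,0],[-1.6,5,-2,0,0],[0,0,0,0,0],[0,0,0,0,0]]'
cat >> h.py <<'E'
def cover(im,c,z=.025):
    h=cv2.cvtColor(im,cv2.COLOR_BGR2HSV); m=cv2.inRange(h,(60,70,40),(90,255,255)); m=cv2.morphologyEx(m,cv2.MORPH_OPEN,np.ones((3,3)))
    cs,hi=cv2.findContours(m,cv2.RETR_CCOMP,cv2.CHAIN_APPROX_NONE)
    k=max(range(len(cs)),key=lambda i:cv2.contourArea(cs[i])); R=cv2.minAreaRect(cs[k]); print("rect",R)
    for i in range(len(cs)):
        if hi[0][i][3]==k and cv2.contourArea(cs[i])>15:
            M=cv2.moments(cs[i]); u,v=M["m10"]/M["m00"],M["m01"]/M["m00"]; print("hole",M["m00"],round(u,1),round(v,1),p2w(c,u,v,z).round(4))
    q=np.array([p2w(c,*b,z)[:2] for b in cv2.boxPoints(R)]); print("box",q.round(4).tolist(),q.mean(0).round(4))
E
python3 - <<'E'
from h import *
s=readout.read_state(); print(s["tool_pos"],s["orientation"])
c=get_calibration("wrist"); im=np.ascontiguousarray(read_camera("wrist")[:,:,::-1]); cv2.imwrite("pics/w10.png",im)
print(w2p(c,[.4417,.166,.025])); cover(im,c)
E
```

```text
t: 19.68
tool_pos: [0.4423, 0.1657, 0.2812]
orientation: [2.96, 1.053, 0.0]
force: [0.5, 0.2, -0.2]
opening: 0.0927
gripper_force: 0.0
[0.44232845 0.16572228 0.28124947] [2.95951732e+00 1.05281312e+00 1.34990534e-04]
[322.26859229 208.1577116 ]
rect ((320.2011413574219, 204.04412841796875), (66.72735595703125, 125.46504211425781), 2.9108378887176514)
hole 350.5 320.1 206.8 [0.4414 0.168  0.025 ]
hole 118.5 338.1 161.1 [0.4786 0.1803 0.025 ]
hole 124.0 322.5 159.9 [0.4717 0.1902 0.025 ]
box [[0.3829, 0.1599], [0.468, 0.2189], [0.498, 0.1781], [0.4158, 0.1145]] [0.4412 0.1678]
```

View pics/w10.png

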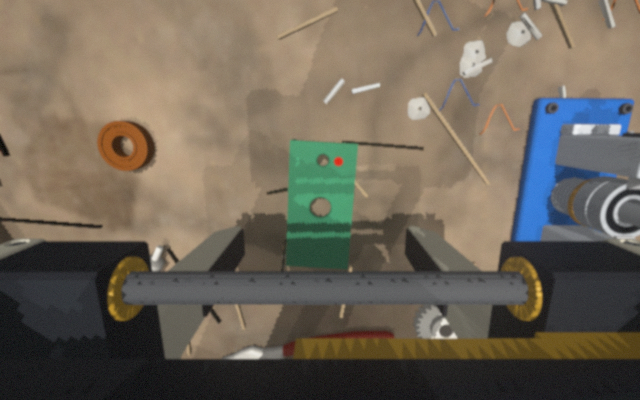

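The cover's shaft hole is at (320,207) and its pin hole at (322,160), with the red dot at (338,161). The hole spacing comes out at 37.6 mm against the given 38, and the yaw is about 0.632. At the lower right, both bearings can be seen stacked in the magazine.

```bash
python3 -m handwheel '[[-0.15,0.3,-3,-0.05,0],[0,0,-3,0,0],[0,0,-2,0,0],[0,0,0,0,0],[0,0,0,0,0]]'
python3 - <<'E'
from h import *
s=readout.read_state(); print(s["tool_pos"],s["orientation"])
c=get_calibration("wrist"); im=np.ascontiguousarray(read_camera("wrist")[:,:,::-1]); cv2.imwrite("pics/w11.png",im)
cover(im,c)
E
```

```text
t: 20.35
tool_pos: [0.4414, 0.1678, 0.2023]
orientation: [2.987, 0.974, 0.002]
force: [0.3, -0.3, 0.5]
opening: 0.093
gripper_force: 0.0
[0.44139096 0.1677633  0.20225892] [2.98662488e+00 9.74028385e-01 2.46833613e-03]
rect ((321.5, 210.5), (119.0, 99.0), 90.0)
hole 667.5 321.5 245.4 [0.4418 0.1686 0.025 ]
hole 219.5 344.7 179.7 [0.4785 0.1804 0.025 ]
hole 243.5 321.8 178.7 [0.4719 0.1903 0.025 ]
box [[0.4685, 0.2192], [0.4982, 0.1785], [0.4463, 0.1375], [0.4135, 0.1823]] [0.4566 0.1794]
```

```bash
python3 -m handwheel '[[0,0.08,-1,0,0],[0,0,0,0,0.25],[0,0,0,0,0.5],[0,0,0,0,1],[0,0,0,0,1],[0,0,0,0,1]]' 35
python3 -m handwheel '[[0,0,3,0,1],[0,0,5,0,1],[1.3,-4,4,0.016,1],[1.3,-4,0,0.016,1],[1.3,-4,0,0.016,1],[1.3,-4,0,0,1],[1.5,-4,0,0,1],[0,0,0,0,1],[0,0,0,0,1]]'
python3 - <<'E'
from h import *
import pickle
s=readout.read_state(); print(s["tool_pos"],s["orientation"],2*np.arctan(s["orientation"][1]/s["orientation"][0]))
c=get_calibration("wrist"); im=np.ascontiguousarray(read_camera("wrist")[:,:,::-1]); cv2.imwrite("pics/w12.png",im)
cover(im,c,s["tool_pos"][2]-.191+.025)
E
```

```text
t: 21.15
tool_pos: [0.4405, 0.1691, 0.1912]
orientation: [-2.986, -0.976, -0.0]
force: [-0.9, -0.2, 0.7]
opening: 0.0517
gripper_force: 35.0
t: 22.28
tool_pos: [0.507, -0.0307, 0.3105]
orientation: [-2.961, -1.046, 0.001]
force: [-0.0, -0.5, -2.3]
opening: 0.0516
gripper_force: 35.0
[ 0.50704454 -0.03066875  0.31052648] [-2.96124996e+00 -1.04605095e+00  1.44339161e-03] 0.6791280409749368
rect ((325.0, 211.0), (118.0, 108.0), 90.0)
hole 767.5 324.4 253.1 [ 0.5082 -0.0307  0.1445]
hole 239.5 349.6 183.4 [ 0.5442 -0.0173  0.1445]
hole 239.0 324.7 182.0 [ 0.5371 -0.0075  0.1445]
box [[0.5324, 0.0212], [0.5645, -0.0184], [0.5187, -0.0588], [0.4834, -0.0151]] [ 0.5247 -0.0178]
```

```bash
python3 -m handwheel '[[3.6,2.1,0,0,1],[3.6,2.1,0,0,1],[0,0,-1.5,0,1],[0,0,-1.5,0,1],[0,0,-0.8,0,1],[0,0,0,0,1],[0,0,0,0,1]]'; python3 -m handwheel '[[0,0,-0.5,0,1],[0,0,0,0,1],[0,0,0,0,1]]'
```

```text
t: 23.2
tool_pos: [0.5793, 0.0108, 0.2736]
orientation: [2.962, 1.047, 0.001]
force: [0.2, -0.3, -1.4]
opening: 0.052
gripper_force: 35.0
t: 23.58
tool_pos: [0.5794, 0.011, 0.2681]
orientation: [2.962, 1.047, 0.0]
force: [-0.2, -0.6, -0.6]
opening: 0.0515
gripper_force: 35.0
```

```bash
python3 -m handwheel '[[0,0,-0.4,0,1],[0,0,-0.2,0,1],[0,0,0,0,1],[0,0,0,0,1]]'; python3 -m handwheel '[[0,0,-0.3,0,1],[0,0,-0.2,0,1],[0,0,0,0,1],[0,0,0,0,1]]'
```

```text
t: 24.08
tool_pos: [0.5794, 0.0111, 0.2621]
orientation: [-2.962, -1.047, 0.0]
force: [-0.4, -0.0, -1.2]
opening: 0.0518
gripper_force: 35.0
t: 24.58
tool_pos: [0.5794, 0.0111, 0.2571]
orientation: [-2.962, -1.047, 0.0]
force: [-0.8, -0.3, -2.2]
opening: 0.0514
gripper_force: 35.0
```

```bash
python3 -m handwheel '[[0,0,-0.3,0,1],[0,0,-0.2,0,1],[0,0,0,0,1],[0,0,0,0,1]]'; python3 -m handwheel '[[0,0,-0.12,0,1],[0,0,0,0,1],[0,0,0,0,1]]'
```

```text
t: 25.08
tool_pos: [0.5794, 0.0111, 0.252]
orientation: [2.962, 1.047, -0.0]
force: [0.2, 0.5, -1.9]
opening: 0.0519
gripper_force: 35.0
t: 25.45
tool_pos: [0.5795, 0.011, 0.2512]
orientation: [2.962, 1.047, 0.001]
force: [-0.7, -0.1, 1.2]
opening: 0.0515
gripper_force: 35.0
```

```bash
python3 -m handwheel '[[0,0,-0.05,0,1],[0,0,0,0,1]]'; python3 -m handwheel '[[0,0,0,0,0.6],[0,0,0,0,0.3],[0,0,0,0,0],[0,0,0,0,0],[0,0,0,0,0]]';  python3 -m handwheel '[[0,0,4,0,0],[0,0,4,0,0],[-3.5,-2.3,0,0,0],[-3.5,-2.3,0,0,0],[0,0,0,0,0],[0,0,0,0,0]]'
python3 - <<'E'
from h import *
c=get_calibration("wrist"); im=np.ascontiguousarray(read_camera("wrist")[:,:,::-1]); cv2.imwrite("pics/w13.png",im)
cover(im,c,.085)
ct=get_calibration("top"); print("expected box corners px at z=.085")
R=lambda a:np.array([[np.cos(a),-np.sin(a)],[np.sin(a),np.cos(a)]])
q=np.array([w2p(c,np.r_[np.array([.5785,.0102])+R(.68)@p,.085]) for p in [(.052,.026),(.052,-.026),(-.052,-.026),(-.052,.026)]]); print(q.round(1).tolist())
h=cv2.cvtColor(im,cv2.COLOR_BGR2HSV); m=cv2.inRange(h,(60,70,40),(90,255,255)); n,l,st,_=cv2.connectedComponentsWithStats(m); i=1+st[1:,4].argmax(); print(st[i])
cs=max(cv2.findContours((l==i).astype(np.uint8),0,1)[0],key=cv2.contourArea); print(cv2.approxPolyDP(cs,5,True)[:,0].tolist())
E
```

```text
t: 25.7
tool_pos: [0.5795, 0.011, 0.2512]
orientation: [2.962, 1.047, 0.001]
force: [-3.4, -0.2, 6.3]
opening: 0.0515
gripper_force: 35.0
t: 26.32
tool_pos: [0.5794, 0.0111, 0.2502]
orientation: [-2.962, -1.047, 0.0]
force: [-0.6, 0.2, -0.8]
opening: 0.0872
gripper_force: 0.0
t: 27.08
tool_pos: [0.5097, -0.0349, 0.3307]
orientation: [2.962, 1.047, 0.002]
force: [-0.5, 0.3, 0.7]
opening: 0.093
gripper_force: 0.0
rect ((336.5, 93.5), (157.0, 77.0), 90.0)
hole 487.0 335.7 98.6 [0.5796 0.01   0.085 ]
hole 151.5 354.5 39.1 [0.617  0.0244 0.085 ]
hole 164.5 336.9 39.8 [0.6092 0.0333 0.085 ]
box [[0.6046, 0.0628], [0.6366, 0.0232], [0.5579, -0.0457], [0.522, -0.0013]] [0.5803 0.0098]
expected box corners px at z=.085
[[295.7, 17.3], [374.3, 17.3], [368.9, 173.1], [298.9, 173.1]]
[  298    15    78   158 10758]
[[299, 17], [301, 170], [368, 172], [375, 17]]
```

The cover's corners and holes match the seated pose to 1–3 px, and the stop height and contact force agree. The gripper is clear, so I'm handing in.

```bash
python3 -c "
from plant import job
print(job.close_job())"
```

```text
the job is handed in; nothing more can be done
None
```

Both bearings are latched in the magazine and the green cover is seated flush over shaft and pin and released, after about 27 s of the 67 s allowed; the job is handed in, the verdict was not shown, and the gears, chuck key and brown rings were not touched.

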